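# Hang the grating plate behind its guard

### The arm

A 7-joint arm with a two-finger parallel gripper is mounted at the origin on a cart in front of the work surface, level with it; the furniture and walls round the work are solid. World frame = base frame: x ahead of the robot, y to its left, z up, the work surface at z = 0. Lengths are in m, angles in rad, forces in N, time in s.
With the tool pointing down it reaches from about 0.4 to 0.875 m from the base axis. Payload 19.3 kg.
Tool frame: the origin (TCP) lies midway between the tips of the shut fingers; the grasp point (between the pads) lies 19 mm behind it; z points along the fingers, y is the line along which they close (so a half turn about z gives the same grasp; the last joint's range is limited). The gripper opens to 85 mm and grips with 20 to 120 N. Pads are 22 mm wide; open, the fingers measure 114 mm over their backs; the gripper's body (76 mm by 85 mm) begins 54 mm behind the grasp point. The pads swing forward as they close: fully open they stand 13 mm farther back than shut.
Start: joints at [-1.41, 0.521, -0.036, 1.599, 0.021, 1.021, -0.113], TCP at [0.143, 0.608, 0.231] pointing down, gripper open.
Joint ranges: [-2.91, 2.91], [-0.3, 2.13], [-1.5, 1.42], [0.17, 2.43], [-1.26, 4.41], [0.16, 1.93], [-2.52, 2.52]. Speed limits (rad/s): [1.89, 1.89, 2.39, 2.39, 3.01, 3.01, 3.01].

### API

Orientations are given as [roll, pitch, yaw] about the fixed x, y, z axes, in that order (R = Rz(yaw) Ry(pitch) Rx(roll)).
In Python, from workcell import bot gives the robot as it stands.
- The arm moves only by the shell command python3 nudge.py [FORCE], which reads ROWS from standard input. ROWS is a JSON list of rows, 1 to 5 of them, each of 7 numbers: the finger opening in m, then dx, dy, dz in m, then a rotation vector rx, ry, rz in rad; each row is the pose to reach, as a shift and turn from the pose commanded when the command began, along the tool's axes at that moment; what a row does not reach only later rows make up. A row lasts 1/8 s, in which the tool goes at most 0.0625 m and 0.188 rad, less where a joint would pass 70% of its speed; a pose out of reach is approached as far as the arm can. The fingers move at their own pace and stop on an object; FORCE is the grip in N (left out, the last holds). Time passes only in rows, so rows that do not move let the fingers close. It prints the time, the measured TCP pose, the force, the opening and the grip force at its end. Input that does not fit is refused with a message, and nothing moves.
- bot.observe(): the state, without advancing time (a new reading comes with each control period).
- bot.grab_frame(name): name is "side" or "top" or "wrist"; returns the picture (384x512x3 uint8, blue, green, red); there is no depth.
- bot.calibration(name): a dict with "vfov" (degrees; the focal length in pixels is half the picture's height over the tangent of half this angle, whatever the lens; pixels are square), "cx", "cy" (the principal point, pixels), "dist_coeffs" ([k1, k2, p1, p2, k3] as OpenCV has them; the pictures are not rectified), "eye" and "attitude" of the camera in the world. Camera axes: x right, y down, z forward; pixel columns grow to the right and rows downward; lengths in m; the calibration is good to about 2 mm. A picture is of the moment at which its call begins: read the wrist's pose just before it. calibration takes no time and is no camera call; for the wrist camera it gives the pose at the moment of the call.
- bot.job_done(): hands the job in; it is judged then, once.
The state is a dict: "clock": time; "qpos": joint angles; "qd": joint speeds; "joint_efforts": joint torques, N m; "position": TCP position; "tool_rot": TCP orientation; "force": force on the tool from outside, world axes, zero at the start; "moment": the same for the moment, N m; "grip_width": finger opening in m; "finger_force": force on a finger pad.
Only numpy, scipy, OpenCV 4.12 (cv2) and the standard library are available. Lean on these libraries where they do the work, as an engineer would, in place of code of your own. Each camera call takes 0.05 s, during which the arm holds its last target. There are 200 camera calls.

### The job

Put the grating plate away: slide the stand's clear guard fully open, take the plate from the drying rack and hang it upright by its two holes on both pins, pushed well back on them. Then let go and slide the guard fully shut, without knocking over or shoving the things standing about.

Things in the scene. Friction and masses are not known exactly. Their poses are not given: they have to be found in the camera images.
- grater: grating plate: white upright frame 110 wide (y), 10 thick (x), 105 high with steel grating; white grip tab on top, 50 wide, 10 thick, 40 tall (total 145). Two 14 mm holes along x at y = -38, +38, 87.5 above its lower edge. 0.15-0.31 kg. Origin: centre of lower edge, z up. Starts loose, upright in the rack's middle slot, parallel to it, lower edge 12 above the worktop; either face may face front
- holes (a point): point midway between the centres of the plate's two holes, mid-thickness: 87.5 above the plate's origin; axes as the plate's
- rack: fixed wooden drying rack, 68 x 90 mm, 46 high, three slots along its y, each 12.5 wide with its floor 12 above the worktop; origin: centre of the underside
- stand: fixed wooden stand 90 deep (x), 290 wide (y), its back panel 134 high (front face at x = +20, 12 thick) and an aluminium track for the guard along its front at x = -30. Front faces -x (towards the robot). Origin: centre of the underside. Behind it a wall cabinet overhangs the worktop from world x = 0.60 m, y below 0.25 m, z above 0.52 m: keep the wrist clear of it
- pins (a point): point on the back panel's front face midway between the roots (axes) of two steel pins: 125 above the worktop; x +20, y -67.5 in the stand; axes as the stand's. Pins at y = -38, +38 from here, 9 in diameter, round ends, 40 long, pointing to -x (to the robot) and rising 5 mm in 38. With the guard shut only 7 mm is free between pin ends and guard
- guard (a joint): slide of the clear guard in an aluminium frame, 130 wide, 6 thick, top edge 140 above the worktop: 0 = shut (centred before the pins), grows to 0.135 m as it slides to the stand's +y (left), fully open (stop). It stays where it is left; friction about 1.5 N
- guard_handle (a point): grip point on the guard's dark steel handle, an upright post 12 (x) by 16 (y) mm, from 138 to 184 above the worktop; this point is 165 above the worktop, 50 mm to the -y side of the guard's middle, in the guard's plane (x = -30 in the stand); axes as the stand's
- salt_shaker: bystander: glass salt shaker with a steel top, 44 diameter, 90 high; origin under its centre
- tomato_tin: bystander: low tin, 75 diameter, 58 high; origin under its centre
- garlic: bystander: garlic bulb, 60 across and 59 high; origin under its centre
- mug: bystander: spotted mug, 82 diameter with a handle, 91 high; origin under its centre

How it is judged:
On the way, in this order (a step that is already met when the one before it is completed fails the run):
1. the guard is slid fully open (within 10 mm of its stop) while the plate is still in the rack (value of joint guard above 0.125 m and distance of grater from where it was at the start of the episode below 0.02 m), for 0.2 s.
2. the plate hangs on both pins, released, with the guard still open (value of joint guard above 0.115 m and x of holes in the frame of pins between -0.022 and 0 m and y of holes in the frame of pins between -0.005 and 0.005 m and z of holes in the frame of pins between -0.008 and 0.004 m and angle between the y axis of grater and the y axis of stand, either way round below 0.08 rad and angle between grater's own z axis and vertical below 0.15 rad and contact force between grater and the fingers below 0.1 N), for 0.2 s.
At the end, for the whole second after the job is handed in: Guard shut within 6 mm; plate at rest, released, on both pins: hole midpoint at most 22 mm before the panel, within 5 mm of the pins' middle sideways, 8 mm below to 4 mm above the pin roots; parallel to the stand within 0.08 rad, upright within 0.15 rad (value of joint guard below 0.006 m and x of holes in the frame of pins between -0.022 and 0 m and y of holes in the frame of pins between -0.005 and 0.005 m and z of holes in the frame of pins between -0.008 and 0.004 m and angle between the y axis of grater and the y axis of stand, either way round below 0.08 rad and angle between grater's own z axis and vertical below 0.15 rad and linear speed of grater below 0.02 m/s); the robot touches nothing.
It fails at once if a bystander (salt shaker, tin, garlic, mug) is shoved more than 40 mm or tipped over (distance of any of salt_shaker, tomato_tin, garlic, mug from where it was at the start of the episode above 0.04 m or angle between any of salt_shaker, tomato_tin, mug's own z axis and vertical above 0.6 rad).
It also fails if it takes over 72 s, if anything falls off the work surface, if the arm or the gripper's body presses on something with over 40 N, if the wrist force passes 120 N, or if a joint passes its speed limit or range.

## Working session

There is one attempt and no reset: what is moved stays moved. The work goes in short steps, Python scripts to look and compute and a shell command to move; the robot and the scene stay as the last step left them, time stands still between calls to the robot, and variables do not carry over. Pictures are saved under pics/ and viewed, at most 12 in all, crops included, and the job is handed in when it is done.

```bash
ls; mkdir -p pics; python3 - <<'E'
from workcell import bot
import cv2
print(bot.observe())
for n in ["side","top","wrist"]:
    print(n,bot.calibration(n)); cv2.imwrite(f"pics/{n}0.png",bot.grab_frame(n))
E
```

```text
nudge.py
pics
workcell.py
{'clock': 0.0, 'qpos': array([-1.41019882,  0.52203679, -0.03631814,  1.59998397,  0.02121672,
        1.02110155, -0.1128096 ]), 'qd': array([ 1.92380561e-03, -2.21829320e-04,  1.05357811e-04,  6.60618488e-04,
        9.78225749e-04, -1.45510759e-05, -1.90382299e-03]), 'joint_efforts': array([ 5.88291459e-04, -9.27068281e+01,  1.98021345e+00, -3.69948220e+01,
        1.79374247e-02,  7.73346779e-03,  9.09471453e-06]), 'position': array([0.14294107, 0.60809631, 0.23072026]), 'tool_rot': array([-3.14045281e+00,  1.00111621e-04,  2.91077591e+00]), 'force': array([ 0.77082552, -0.39935595, -0.17860502]), 'moment': array([0.00587121, 0.00028038, 0.01975849]), 'finger_force': 0.0, 'grip_width': 0.08542358647261747}
side {'vfov': 50.92944599284717, 'cx': 255.31128679491127, 'cy': 191.9355624500205, 'dist_coeffs': array([-0.11638201,  0.        ,  0.        ,  0.        ,  0.        ]), 'eye': array([0.49826227, 0.79768286, 0.7725387 ]), 'attitude': array([-2.27051809,  0.02284556, -3.11795532])}
top {'vfov': 49.51507244505206, 'cx': 253.09920425851655, 'cy': 191.8193926351213, 'dist_coeffs': array([-0.00575518,  0.        ,  0.        ,  0.        ,  0.        ]), 'eye': array([ 0.33742169, -0.00481535,  1.39474149]), 'attitude': array([-2.99281511,  0.00809776, -1.55474614])}
wrist {'vfov': 66.42422941310805, 'cx': 254.99852168926944, 'cy': 192.10125062553328, 'dist_coeffs': array([-0.04974058,  0.        ,  0.        ,  0.        ,  0.        ]), 'eye': array([0.0739883 , 0.62493126, 0.37327443]), 'attitude': array([2.85948927e+00, 2.32567585e-03, 1.34020781e+00])}
```

View pics/side0.png

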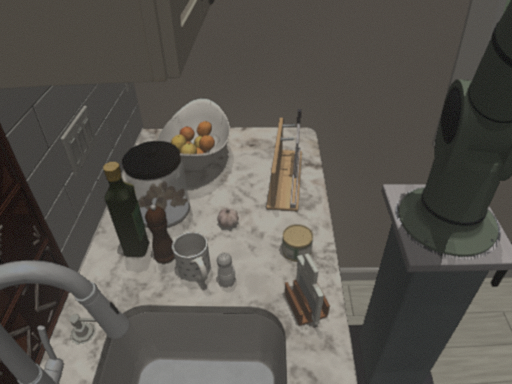

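View pics/top0.png

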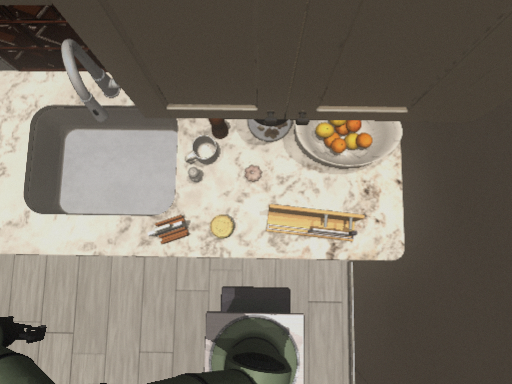

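Side view: rack with plate at about (308,290), stand at (285,170), tin (297,240), shaker (226,268), mug (192,258), garlic (228,218). Top view: rack (172,230), stand (315,222), tin (221,226), mug (205,150), shaker (195,174), garlic (253,172).

```bash
cat > h.py <<'E'
import numpy as np, cv2
from scipy.spatial.transform import Rotation as R
from workcell import bot
def K(c):
    f=192/np.tan(np.radians(c["vfov"])/2); return np.array([[f,0,c["cx"]],[0,f,c["cy"]],[0,0,1]])
def ray(c,p):
    u=cv2.undistortPoints(np.array([[p]],float),K(c),c["dist_coeffs"])[0,0]
    return np.array(c["eye"]),R.from_euler("xyz",c["attitude"]).apply([u[0],u[1],1])
def onz(c,p,z):
    e,d=ray(c,p); return e+d*(z-e[2])/d[2]
def tri(obs):   # [(cal,pixel),...] -> point, rms miss
    A=0;b=0;L=[]
    for c,p in obs:
        e,d=ray(c,p); d/=np.linalg.norm(d); P=np.eye(3)-np.outer(d,d); A=A+P; b=b+P@e; L.append((P,e))
    x=np.linalg.solve(A,b); return x,np.sqrt(np.mean([np.sum((P@(x-e))**2) for P,e in L]))
def proj(c,X):
    m=R.from_euler("xyz",c["attitude"]).inv(); X=np.atleast_2d(X)
    return cv2.projectPoints(m.apply(X-np.array(c["eye"])),np.zeros(3),np.zeros(3),K(c),c["dist_coeffs"])[0][:,0]
def totool(target,yaw=None,roll=np.pi,pitch=0):  # shift along tool axes and rotvec from measured pose
    s=bot.observe(); T=R.from_euler("xyz",s["tool_rot"])
    print("shift",T.inv().apply(np.array(target)-s["position"]).round(4), end=" ")
    if yaw is not None: print("rot",(T.inv()*R.from_euler("xyz",[roll,pitch,yaw])).as_rotvec().round(4),end="")
    print()
E
python3 - <<'E'
from h import *
c=bot.calibration("top")
for n,p,z in [("rack",(172,230),.05),("standL",(268,222),.05),("standR",(360,230),.05),("tin",(221,226),.058),("shaker",(195,174),.09),("mug",(205,150),.09),("garlic",(253,172),.04),("handle",(353,234),.165)]:
    print(n,onz(c,p,z).round(3))
T=R.from_euler("xyz",bot.observe()["tool_rot"]);w=bot.calibration("wrist")
print((T.inv()*R.from_euler("xyz",w["attitude"])).as_matrix().round(3),T.inv().apply(w["eye"]-bot.observe()["position"]),T.as_matrix().round(3))
E
```

```text
rack [0.41  0.269 0.05 ]
standL [ 0.441 -0.04   0.05 ]
standR [ 0.42  -0.337  0.05 ]
tin [0.425 0.11  0.058]
shaker [0.588 0.195 0.09 ]
mug [0.667 0.166 0.09 ]
garlic [0.607 0.011 0.04 ]
handle [ 0.401 -0.287  0.165]
[[ 0.    -0.96  -0.278]
 [ 1.     0.001 -0.001]
 [ 0.001 -0.278  0.96 ]] [ 0.07095514  0.00045633 -0.14248396] [[-0.973  0.229 -0.   ]
 [ 0.229  0.973 -0.001]
 [-0.    -0.001 -1.   ]]
```

```bash
echo '[[0.085,-0.05,-0.04,-0.02,0,0,-0.05],[0.085,-0.1,-0.08,-0.04,0,0,-0.1],[0.085,-0.15,-0.12,-0.06,0,0,-0.15],[0.085,-0.2,-0.16,-0.08,0,0,-0.2],[0.085,-0.24,-0.2,-0.1,0,0,-0.23]]' | python3 nudge.py
python3 -c "
from h import *
totool([0.40,0.25,0.33],np.pi)"
```

```text
clock: 0.78
position: [0.3237, 0.3694, 0.3266]
tool_rot: [-3.141, -0.0, -3.141]
force: [1.5, 0.3, -0.0]
grip_width: 0.085
finger_force: 0.0
shift [-0.0763 -0.1194 -0.0033] rot [-0.0001 -0.      0.0001]
```

```bash
echo '[[0.085,-0.035,-0.045,0,0,0,0],[0.085,-0.07,-0.09,0,0,0,0],[0.085,-0.076,-0.12,0,0,0,0],[0.085,-0.076,-0.12,0,0,0,0]]' | python3 nudge.py
cat >> h.py <<'E'
def wshot(name):
    import pickle
    c=bot.calibration("wrist"); im=bot.grab_frame("wrist"); cv2.imwrite(f"pics/{name}.png",im); pickle.dump(c,open(f"pics/{name}.pkl","wb"))
def load(name):
    import pickle
    return pickle.load(open(f"pics/{name}.pkl","rb"))
E
python3 -c "
from h import *
wshot('rackA'); im=cv2.imread('pics/rackA.png')
cv2.imwrite('pics/rackA_big.png',cv2.resize(im,(800,600),interpolation=cv2.INTER_CUBIC))"
```

```text
clock: 1.27
position: [0.3992, 0.2491, 0.3263]
tool_rot: [-3.141, 0.0, 3.137]
force: [0.4, 0.7, 1.4]
grip_width: 0.085
finger_force: 0.0
```

View pics/rackA_big.png

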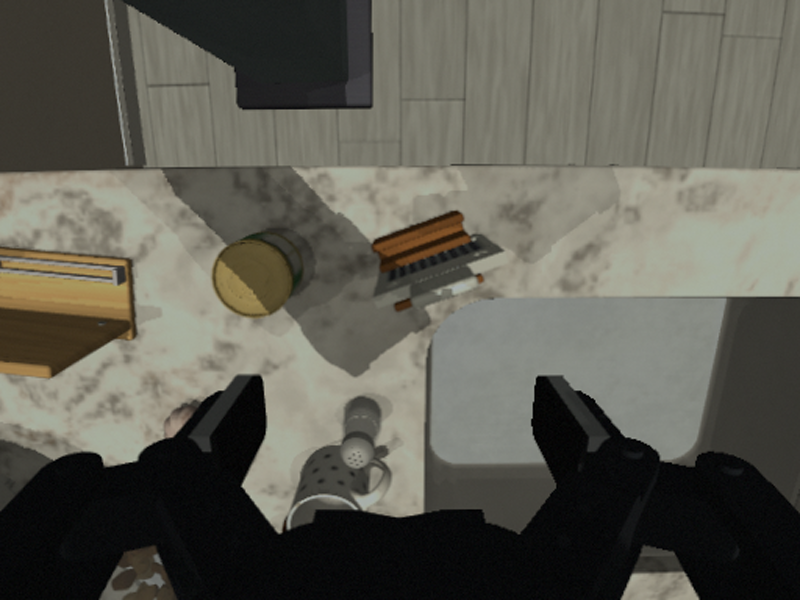

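Wrist view (800-wide scale): plate and rack at about (440,265), tin (255,275), shaker (358,440), mug (335,490), stand's left end (70,310). Taking a second, closer view and zooming both.

```bash
echo '[[0.085,0.01,0.05,0.03,0,0,0],[0.085,0.01,0.09,0.06,0,0,0],[0.085,0.01,0.11,0.09,0,0,0],[0.085,0.01,0.11,0.09,0,0,0]]' | python3 nudge.py
python3 -c "
from h import *
wshot('rackB'); a=cv2.imread('pics/rackA.png'); b=cv2.imread('pics/rackB.png')
X=np.array([[.41,.269,.1]]); q=proj(load('rackB'),X)[0]; print(q)
u=int(q[0])-65;v=int(q[1])-50
print(u,v)
A=cv2.resize(a[125:205,230:335],None,fx=3.75,fy=3.75,interpolation=cv2.INTER_CUBIC)
B=cv2.resize(b[max(v,0):max(v,0)+100,u:u+130],None,fx=6,fy=6,interpolation=cv2.INTER_CUBIC)
B=np.clip(B.astype(float)*1.4,0,255).astype(np.uint8)
cv2.imwrite('pics/B_crop.png',B)
cv2.imwrite('pics/A_crop.png',cv2.resize(A,None,fx=1.9,fy=1.9))
"
```

```text
clock: 1.82
position: [0.3868, 0.3627, 0.234]
tool_rot: [-3.139, -0.003, -3.139]
force: [-0.1, -0.5, 0.1]
grip_width: 0.0849
finger_force: 0.0
[161.54617868 205.59560391]
96 155
```

View pics/B_crop.png

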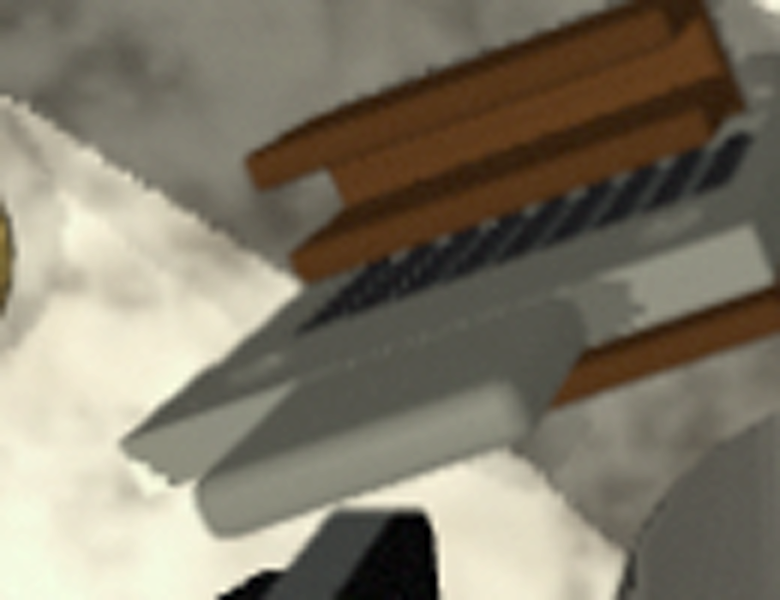

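Crop B: tab top face runs from (200,487)-(510,382) front edge to (225,537)-(530,425) back edge; frame top-front corners (125,440), (755,228); holes (258,365), (672,222).

View pics/A_crop.png

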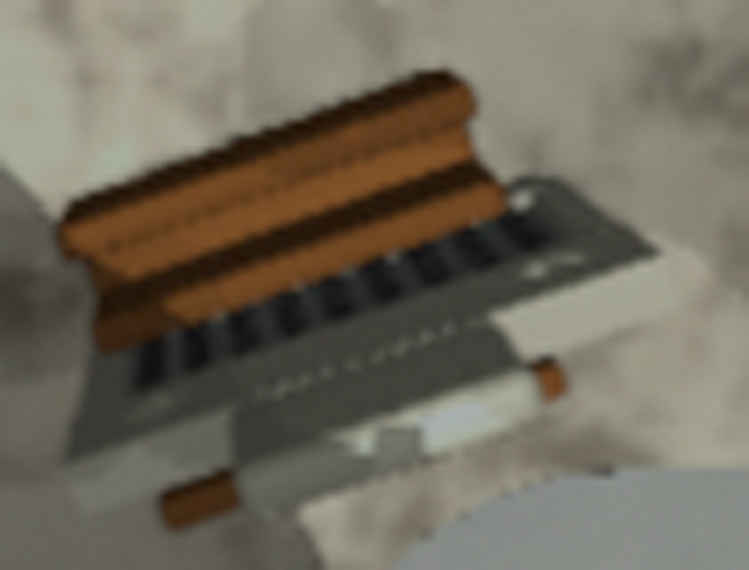

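Crop A: frame top-front corners (68,460), (660,250); tab front-top edge (237,470)-(525,374); holes (160,402), (552,268).

```bash
python3 - <<'E'
from h import *
from scipy.optimize import least_squares
M=np.array([[-5,-55,105],[-5,55,105],[-5,-25,145],[-5,25,145],[-5,-38,87.5],[-5,38,87.5],[5,-25,145],[5,25,145]])/1e3
B=(np.array([[125,440],[755,228],[200,487],[510,382],[258,365],[672,222],[225,537],[530,425]])+.5)/6-.5+[96,155]
A=(np.array([[68,460],[660,250],[237,470],[525,374],[160,402],[552,268]])+.5)/7.125-.5+[230,125]
ca,cb=load('rackA'),load('rackB')
def W(p): return R.from_euler("z",p[3]).apply(M)+p[:3]
def f(p): 
    X=W(p); return np.r_[(proj(ca,X[:6])-A).ravel(),(proj(cb,X)-B).ravel()]
r=least_squares(f,[.41,.27,.012,-.3],loss='soft_l1'); print(r.x.round(4)); print(f(r.x).reshape(-1,2).round(1).tolist())
for i in range(6): print(tri([(ca,A[i]),(cb,B[i])]))
E
```

```text
[0.4139 0.2814 0.0097 0.3436]
[[-0.9, 0.6], [0.2, 0.6], [-1.5, 0.1], [0.9, -1.4], [-0.9, 0.8], [-0.3, 0.1], [0.6, -0.6], [0.1, -1.4], [-2.0, -0.7], [1.0, -1.8], [0.6, 0.2], [0.0, 0.3], [-0.9, 1.3], [2.5, 1.9]]
(array([0.42607659, 0.22944644, 0.11904373]), np.float64(0.00036659295792804245))
(array([0.39059006, 0.33121663, 0.11617395]), np.float64(0.0009541419055941911))
(array([0.41766513, 0.25790579, 0.15513571]), np.float64(0.00028708829197091805))
(array([0.40231072, 0.30227067, 0.15451608]), np.float64(4.7390443562545455e-06))
(array([0.41983714, 0.24521455, 0.10176815]), np.float64(0.00014328013943639128))
(array([0.39587018, 0.31564707, 0.0982831 ]), np.float64(0.00014804654595958097))
```

```bash
echo '[[0.085,-0.01,-0.05,-0.03,0,0,0],[0.085,-0.02,-0.1,-0.06,0,0,0],[0.085,-0.03,-0.15,-0.08,0,0,0],[0.085,-0.04,-0.21,-0.09,0,0,0],[0.085,-0.045,-0.27,-0.09,0,0,0]]' | python3 nudge.py
echo '[[0.085,0,-0.06,0,0,0,0],[0.085,0,-0.12,0,0,0,0],[0.085,0.01,-0.18,0,0,0,0],[0.085,0.02,-0.24,0,0,0,0],[0.085,0.02,-0.29,0,0,0,0]]' | python3 nudge.py
python3 -c "
from h import *
bot.grab_frame('wrist');wshot('stA'); im=cv2.imread('pics/stA.png')
cv2.imwrite('pics/stA_big.png',cv2.resize(im,(800,600),interpolation=cv2.INTER_CUBIC))
print(bot.observe()['position'])"
```

```text
clock: 2.5
position: [0.4338, 0.089, 0.3283]
tool_rot: [3.14, 0.003, 3.14]
force: [0.7, -0.5, 0.1]
grip_width: 0.0848
finger_force: 0.0
clock: 3.12
position: [0.4121, -0.2013, 0.3278]
tool_rot: [3.141, 0.003, 3.139]
force: [1.3, -0.4, 0.0]
grip_width: 0.0848
finger_force: 0.0
[ 0.41199843 -0.2036133   0.32759928]
```

View pics/stA_big.png

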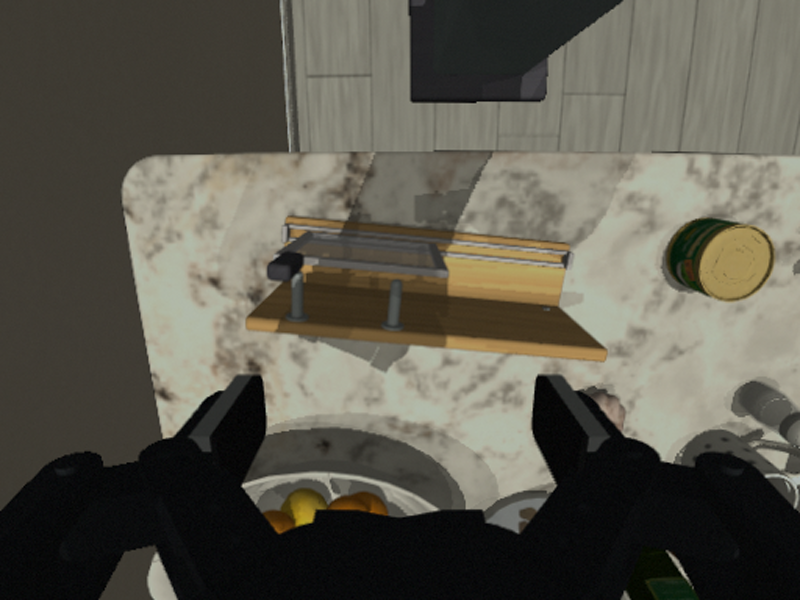

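Stand view (800-wide): panel top front edge about (265,283)-(565... ) with rear edge ends (247,325)-(606,355); pins' roots (297,318), (392,327); handle (285,266); front track ends (287,232),(568,258). Second, closer view next.

```bash
echo '[[0.085,0.01,-0.03,0.04,0,0,0],[0.085,0.01,-0.06,0.08,0,0,0],[0.085,0.01,-0.06,0.08,0,0,0]]' | python3 nudge.py
python3 -c "
from h import *
bot.grab_frame('wrist');wshot('stB'); im=cv2.imread('pics/stB.png')
q=proj(load('stB'),np.array([[.40,-.29,.1],[.42,-.05,.1],[.46,-.33,.134],[.46,-.05,.134]]));print(q)
c=im[120:260,145:445]
cv2.imwrite('pics/stB_crop.png',cv2.resize(np.clip(c*1.2,0,255).astype(np.uint8),(800,373),interpolation=cv2.INTER_CUBIC))
print(bot.observe()['position'])"
```

```text
clock: 3.6
position: [0.4018, -0.2597, 0.2451]
tool_rot: [3.141, -0.003, 3.138]
force: [-0.7, 0.5, 0.1]
grip_width: 0.0849
finger_force: 0.0
[[224.1558835  177.62687429]
 [453.1409944  195.97937936]
 [181.05032553 246.72036525]
 [467.25653478 244.88255209]]
[ 0.40334389 -0.25855047  0.24715325]
```

View pics/stB_crop.png

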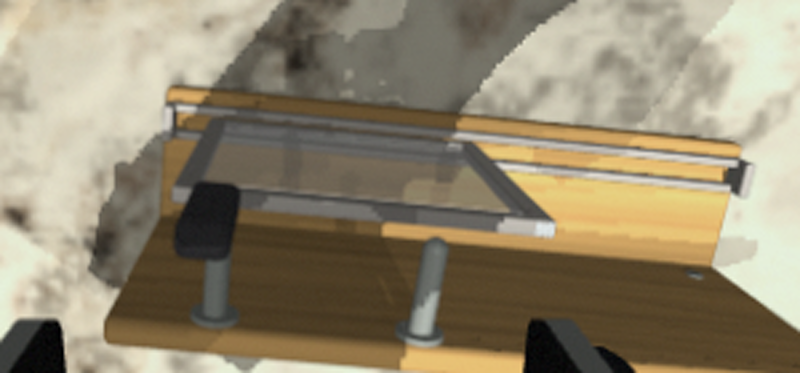

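Crop B: pin roots (214,317), (420,333); left pin tip (437,243); panel top-front right-hand corner (107,322); guard top-back corners (175,197), (553,235); handle top face centred near (205,235).

```bash
cat > stand.py <<'E'
from h import *
from scipy.optimize import least_squares
ca,cb=load('stA'),load('stB')
F=[("pinR",[20,-105.5,125],(297,317),(214,317)),("pinL",[20,-29.5,125],(393,327),(420,333)),("tipL",[-20,-29.5,130],(396,283),(437,243)),
("panR",[20,-145,134],(249,319),(107,322)),("panL",[20,145,134],(603,349),None),
("gR",[-27,-132.5,140],None,(175,197)),("gL",[-27,-2.5,140],(447,276),(553,235)),("hand",[-30,-117.5,184],(282,269),(205,235))]
P=[];C=[];Q=[];N=[]
for n,m,a,b in F:
    if a: P.append(m);C.append(0);Q.append((np.array(a)+.5)/1.5625-.5);N.append(n+"A")
    if b: P.append(m);C.append(1);Q.append((np.array(b)+.5)/(8/3)-.5+[145,120]);N.append(n+"B")
P=np.array(P)/1e3
def f(p):
    X=R.from_euler("z",p[3]).apply(P)+p[:3]
    return np.array([proj((ca,cb)[c],x)[0]-q for c,x,q in zip(C,X,Q)])
r=least_squares(lambda p:f(p).ravel(),[.43,-.19,0,-.07],loss='soft_l1');p=r.x
E
cat > st2.py <<'E'
from stand import *
print(p.round(4))
for n,e in zip(N,f(p)): print(n,e.round(1),end="; ")
print()
q=lambda n:Q[N.index(n)]
for n in ["pinR","pinL","tipL","hand","panR"]:
    x,e=tri([(ca,q(n+"A")),(cb,q(n+"B"))]); m=R.from_euler("z",p[3]).apply(np.array([t[1] for t in F if t[0]==n][0])/1e3)+p[:3]
    print(n,x.round(4),round(e,4),"model",m.round(4))
h=R.from_euler("z",p[3]).apply([-.03,-.1175,.165])+p[:3]
print("handle",h)
E
python3 st2.py
```

```text
[ 0.4491 -0.1794 -0.0069 -0.1126]
pinRA [2.6 0.1]; pinRB [ 2.7 -1.6]; pinLA [ 0.8 -0.2]; pinLB [-0. -0.]; tipLA [ 2.2 -1.4]; tipLB [ 0.9 -1.6]; panRA [ 0.1 -2.1]; panRB [ 1.7 -3.7]; panLA [2.7 1.8]; gRB [-9.4  0.4]; gLA [-7.1  1.7]; gLB [-10.8   0.9]; handA [-9.   1.9]; handB [-11.1   0.7]; 
pinR [ 0.4541 -0.2879  0.1276] 0.0004 model [ 0.4571 -0.2865  0.1181]
pinL [ 0.4644 -0.2117  0.1215] 0.0004 model [ 0.4656 -0.211   0.1181]
tipL [ 0.4254 -0.2089  0.1303] 0.0005 model [ 0.4259 -0.2065  0.1231]
hand [ 0.4046 -0.2837  0.1778] 0.0008 model [ 0.4061 -0.2928  0.1771]
panR [ 0.4557 -0.3268  0.1278] 0.0009 model [ 0.4527 -0.3258  0.1271]
handle [ 0.40606346 -0.29282093  0.15813942]
```

```bash
python3 - <<'E'
s=open('stand.py').read()
s=s.replace("    X=R","    PP=P+np.outer([n[0] in 'gh' for n in N],[0,p[4],0]); X=R").replace("apply(P)","apply(PP)").replace("-.07]","-.07,0]")
s+="""
r0=least_squares(lambda p:f(np.r_[p[:2],0,p[2:]]).ravel(),[.43,-.19,-.07,0],loss='soft_l1')
"""
open('stand.py','w').write(s)
E
python3 st2.py; python3 -c "
from stand import *
print(r0.x.round(4)); x=r0.x; print(f(np.r_[x[:2],0,x[2:]]).round(1).tolist())
for q in (p,np.r_[x[:2],0,x[2:]]):
  print(R.from_euler('z',q[3]).apply([[-.03,-.1175+q[4],.165],[.02,-.0675,.125]])+q[:3])"
```

```text
[ 0.4473 -0.1809 -0.0046 -0.1013  0.0108]
pinRA [1.2 0.3]; pinRB [ 1.1 -1.1]; pinLA [-0.2 -0.6]; pinLB [-0.9 -0.3]; tipLA [ 0.8 -2.2]; tipLB [-0.4 -2.2]; panRA [-1.5 -1.6]; panRB [-0.3 -2.9]; panLA [3. 0.]; gRB [-0.   1.9]; gLA [0.7 1.6]; gLB [-0.4  1. ]; handA [-1.   2.9]; handB [0.1 2.4]; 
pinR [ 0.4541 -0.2879  0.1276] 0.0004 model [ 0.4565 -0.2879  0.1204]
pinL [ 0.4644 -0.2117  0.1215] 0.0004 model [ 0.4642 -0.2122  0.1204]
tipL [ 0.4254 -0.2089  0.1303] 0.0005 model [ 0.4244 -0.2082  0.1254]
hand [ 0.4046 -0.2837  0.1778] 0.0008 model [ 0.4056 -0.2947  0.1794]
panR [ 0.4557 -0.3268  0.1278] 0.0009 model [ 0.4525 -0.3271  0.1294]
handle [ 0.4055842  -0.29473489  0.16035823]
[ 0.4456 -0.1809 -0.1004  0.0111]
[[0.3, 0.2], [0.6, -0.7], [-0.3, -0.7], [-0.1, 0.2], [0.7, -2.7], [0.5, -2.3], [-2.9, -1.7], [-1.6, -2.4], [4.7, 0.0], [-0.7, 1.6], [1.3, 1.0], [1.6, 0.9], [-2.1, 2.3], [-0.4, 2.5]]
[[ 0.40667656 -0.28398471  0.16035823]
 [ 0.46038268 -0.25004566  0.12035823]]
[[ 0.40503528 -0.2838096   0.165     ]
 [ 0.45868799 -0.25008116  0.125     ]]
```

```bash
echo '[[0.085,-0.002,-0.025,0,0,0,0.1],[0.085,-0.002,-0.025,0.045,0,0,0.1],[0.085,-0.002,-0.025,0.093,0,0,0.1],[0.085,-0.002,-0.025,0.093,0,0,0.1]]' | python3 nudge.py
python3 -c "
from h import *
totool([.405,-.284,.152],np.pi-.1)"
```

```text
clock: 4.2
position: [0.4045, -0.2835, 0.1523]
tool_rot: [3.141, -0.003, 3.039]
force: [0.6, -0.3, -0.2]
grip_width: 0.0852
finger_force: 0.0
shift [-0.0005 -0.0005  0.0003] rot [ 0.0011 -0.003  -0.0024]
```

```bash
echo '[[0,0,0,0,0,0,0],[0,0,0,0,0,0,0],[0,0,0,0,0,0,0],[0,0,0,0,0,0,0],[0,0,0,0,0,0,0]]' | python3 nudge.py 25
```

```text
clock: 4.82
position: [0.4055, -0.284, 0.1539]
tool_rot: [-3.141, 0.001, 3.041]
force: [-1.6, 2.0, 10.3]
grip_width: 0.0153
finger_force: 28.1
```

```bash
echo '[[0,0,0.02,-0.001,0,0,0],[0,0,0.05,-0.001,0,0,0],[0,0,0.08,-0.001,0,0,0],[0,0,0.11,-0.001,0,0,0],[0,0,0.124,-0.001,0,0,0]]' | python3 nudge.py
echo '[[0,0,0,0,0,0,0],[0,0,0.002,0,0,0,0]]' | python3 nudge.py
```

```text
clock: 5.45
position: [0.4182, -0.16, 0.1542]
tool_rot: [-3.14, 0.001, 3.042]
force: [-6.8, -72.6, -1.8]
grip_width: 0.0153
finger_force: 37.5
clock: 5.7
position: [0.418, -0.1609, 0.1543]
tool_rot: [-3.138, 0.002, 3.039]
force: [1.1, -27.6, -15.3]
grip_width: 0.0152
finger_force: 29.3
```

```bash
echo '[[0.06,0,-0.004,0,0,0,0],[0.06,0,-0.004,0,0,0,0],[0.06,0,-0.004,-0.05,0,0,0],[0.085,0,-0.004,-0.11,0,0,0],[0.085,0,-0.004,-0.15,0,0,0]]' | python3 nudge.py
python3 -c "
from h import *
t=np.array([.4139,.2814,0]);
wshot('open1'); c=load('open1'); 
from stand import *
x=r0.x
for g in (.12,.125,.13,.135):
  print(g,proj(c,R.from_euler('z',x[2]).apply([[-.03,-.1175+g,.184],[-.027,-.0675+.065+g,.14]])+[x[0],x[1],0]).round(0).tolist())
for yw in (.3436,.3436+np.pi,.3436-np.pi): totool([.4139,.2814,.30],yw)
cv2.imwrite('pics/open1_big.png',cv2.resize(cv2.imread('pics/open1.png'),(800,600)))
"
```

```text
clock: 6.32
position: [0.4175, -0.1625, 0.3067]
tool_rot: [3.141, 0.002, 3.041]
force: [0.0, -0.2, -0.6]
grip_width: 0.085
finger_force: 0.0
0.12 [[241.0, 186.0], [349.0, 178.0]]
0.125 [[246.0, 186.0], [353.0, 178.0]]
0.13 [[252.0, 186.0], [358.0, 178.0]]
0.135 [[257.0, 186.0], [362.0, 178.0]]
shift [0.05   0.4418 0.0102] rot [8.7000e-03 1.5000e-03 2.6964e+00]
shift [0.05   0.4418 0.0102] rot [-0.0011  0.0064 -0.4452]
shift [0.05   0.4418 0.0102] rot [-0.0011  0.0064 -0.4452]
```

```bash
python3 - <<'E'
import cv2,numpy as np
im=cv2.imread('pics/open1.png')[160:215,215:300]
m=(im.max(2)<50).astype(np.uint8); n,l,s,c=cv2.connectedComponentsWithStats(m)
for i in range(1,n):
    if s[i,4]>40: print(s[i],c[i]+[215,160])
E
echo '[[0.085,0.005,0.055,0,0,0,-0.05],[0.085,0.01,0.11,0,0,0,-0.1],[0.085,0.02,0.165,0,0,0,-0.15],[0.085,0.025,0.22,0,0,0,-0.2],[0.085,0.03,0.275,0,0,0,-0.25]]' | python3 nudge.py
python3 -c "
from h import *
totool([.4139,.2814,.25],.3436+np.pi)"
```

```text
[ 33  11  17  23 339] [256.30973451 181.96165192]
clock: 7.0
position: [0.4148, 0.1161, 0.3045]
tool_rot: [3.141, 0.001, -2.991]
force: [1.5, 0.7, 0.5]
grip_width: 0.0852
finger_force: 0.0
shift [-0.0239  0.1635  0.0546] rot [ 0.0005  0.0006 -0.1926]
```

```bash
echo '[[0.085,-0.008,0.055,0,0,0,-0.07],[0.085,-0.016,0.11,0.01,0,0,-0.14],[0.085,-0.024,0.162,0.03,0,0,-0.193],[0.085,-0.024,0.164,0.054,0,0,-0.193],[0.085,-0.024,0.164,0.054,0,0,-0.193]]' | python3 nudge.py
python3 -c "
from h import *
bot.grab_frame('wrist');wshot('gr'); c=load('gr')
M=np.array([[-5,-55,105],[-5,55,105],[-5,-25,145],[-5,25,145],[5,-25,145],[5,25,145]])/1e3
im=cv2.resize(cv2.imread('pics/gr.png'),None,fx=2,fy=2)
for q in proj(c,R.from_euler('z',.3436).apply(M)+[.4139,.2814,.012]): cv2.circle(im,tuple(int(v) for v in 2*q),4,(0,0,255),1)
q=proj(c,np.array([[.414,.281,.13]]))[0];u,v=(2*q).astype(int);print(u,v)
im=im[max(v-230,0):v+230,max(u-350,0):u+350];cv2.imwrite('pics/gr2.png',im)
totool([.4139,.2814,.119],.3436+np.pi)"
```

```text
clock: 7.62
position: [0.4138, 0.2796, 0.2489]
tool_rot: [-3.14, -0.003, -2.799]
force: [0.2, -0.8, 1.7]
grip_width: 0.0852
finger_force: 0.0
513 373
shift [0.0003 0.0022 0.1319] rot [-0.      0.0002 -0.0024]
```

View pics/gr2.png

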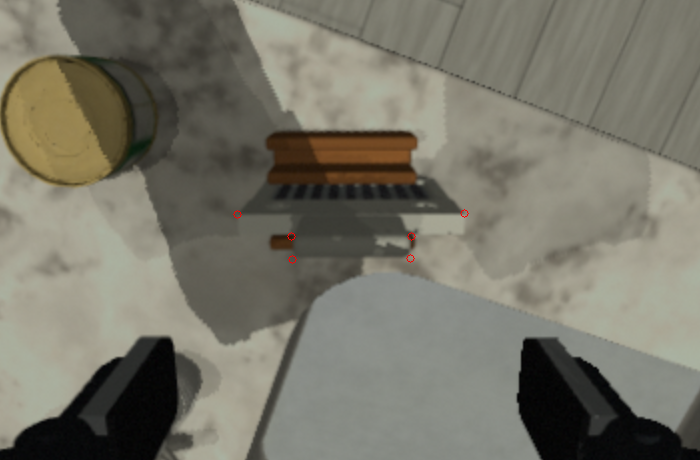

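The projected plate model (tab corners about (291,237)-(411,258), frame corners (238,214), (464,213)) lies right on the plate. Descend and grip.

```bash
echo '[[0.085,0,0.002,0.05,0,0,0],[0.085,0,0.002,0.1,0,0,0],[0.085,0,0.002,0.13,0,0,0],[0.085,0,0.002,0.13,0,0,0]]' | python3 nudge.py
echo '[[0.03,0,0,0,0,0,0],[0.03,0,0,0,0,0,0],[0.03,0,0,0,0,0,0],[0.03,0,0,0,0,0,0]]' | python3 nudge.py 80
```

```text
clock: 8.22
position: [0.4139, 0.281, 0.1199]
tool_rot: [-3.141, -0.002, -2.8]
force: [-0.0, -0.3, 0.2]
grip_width: 0.0847
finger_force: 0.0
clock: 8.72
position: [0.415, 0.2822, 0.122]
tool_rot: [3.141, 0.003, -2.8]
force: [-0.0, -3.9, 15.3]
grip_width: 0.0487
finger_force: 80.2
```

```bash
echo '[[0.03,0,0,-0.02,0,0,0],[0.03,0,0,-0.06,0,0,0],[0.03,0,0,-0.1,0,0,0],[0.03,0,0,-0.13,0,0,0],[0.03,0,0,-0.13,0,0,0]]' | python3 nudge.py
python3 -c "
from h import *
bot.grab_frame('wrist');print(bot.observe()['force'],bot.observe()['position']);wshot('lift')
cv2.imwrite('pics/lift2.png',cv2.imread('pics/lift.png'))
x=R.from_euler('z',-.1).apply([-.08,-.0675,0])+[.4456,-.1809,0]; print(x)
totool([x[0],x[1],.26],np.pi-.101)"
```

```text
clock: 9.35
position: [0.4148, 0.2824, 0.2529]
tool_rot: [3.14, 0.004, -2.8]
force: [-0.9, 0.4, -2.9]
grip_width: 0.0487
finger_force: 83.3
[ 0.02571013 -0.16294854 -1.19106872] [0.41418246 0.2820351  0.25135101]
[ 0.35926091 -0.24007611  0.        ]
shift [ 0.2265 -0.4733 -0.0099] rot [4.000e-04 5.000e-04 4.432e-01]
```

View pics/lift2.png

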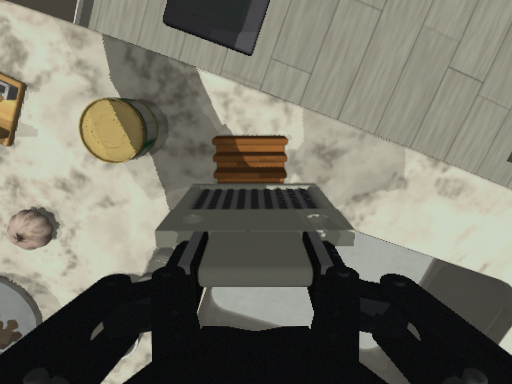

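Plate held squarely: frame top edge (157,232)-(354,235), holes about (195,220), (318,218). Check the in-hand pose and carry.

```bash
python3 -c "
from h import *
c=load('lift');s=bot.observe();T=R.from_euler('xyz',s['tool_rot'])
M=np.array([[-5,-55,105],[-5,55,105],[5,-55,105],[5,55,105],[-5,-25,145],[-5,25,145],[-5,-38,87.5],[-5,38,87.5],[-5,-25,105],[-5,25,105]])/1e3
print(proj(c,s['position']+T.apply(M*[-1,1,-1]+[0,0,.110])).round(1).tolist())
im=cv2.imread('pics/lift.png')
g=cv2.cvtColor(im,cv2.COLOR_BGR2GRAY)
print(g[215:262,172].tolist());print(g[215:262,340].tolist());print(g[215:232,185:205:2].tolist())
totool([.415,.0,.32],np.pi+.12)"
```

```text
[[154.4, 230.9], [353.7, 231.0], [156.2, 247.3], [352.0, 247.4], [194.1, 269.8], [313.3, 269.9], [191.5, 219.4], [316.7, 219.4], [208.5, 231.1], [299.5, 231.2]]
[72, 72, 72, 72, 72, 72, 73, 73, 74, 74, 73, 72, 73, 73, 73, 86, 108, 117, 117, 117, 117, 116, 117, 116, 117, 116, 116, 116, 117, 117, 117, 116, 124, 100, 80, 77, 77, 65, 38, 22, 13, 12, 12, 10, 10, 14, 11]
[79, 80, 79, 79, 80, 80, 81, 82, 80, 80, 79, 75, 72, 73, 77, 95, 105, 103, 92, 88, 90, 99, 104, 105, 105, 105, 105, 106, 105, 105, 104, 153, 167, 166, 166, 164, 163, 166, 164, 163, 163, 84, 51, 22, 11, 12, 14]
[[74, 75, 80, 90, 99, 83, 80, 79, 73, 73], [76, 81, 85, 86, 98, 87, 87, 84, 77, 72], [80, 82, 85, 87, 87, 86, 86, 85, 81, 75], [81, 84, 85, 86, 86, 88, 87, 84, 80, 77], [79, 82, 85, 87, 86, 88, 86, 85, 81, 73], [80, 84, 85, 87, 87, 87, 86, 84, 79, 72], [80, 84, 84, 88, 87, 87, 86, 81, 74, 72], [81, 83, 85, 85, 85, 85, 80, 75, 72, 73], [76, 77, 80, 81, 78, 77, 73, 73, 73, 73], [73, 72, 72, 72, 72, 72, 71, 73, 73, 72], [73, 72, 73, 74, 72, 72, 72, 71, 72, 72], [73, 72, 72, 72, 72, 72, 72, 72, 71, 73], [72, 72, 73, 73, 72, 73, 73, 74, 72, 72], [73, 72, 72, 73, 72, 73, 73, 72, 72, 71], [72, 72, 73, 73, 72, 72, 71, 72, 72, 72], [77, 77, 78, 76, 77, 73, 72, 73, 74, 73], [84, 85, 85, 84, 80, 63, 64, 66, 64, 61]]
shift [ 0.0934 -0.2658 -0.0698] rot [0.0004 0.0005 0.2222]
```

```bash
echo '[[0.03,0.02,-0.055,-0.02,0,0,0.04],[0.03,0.04,-0.11,-0.04,0,0,0.08],[0.03,0.06,-0.165,-0.06,0,0,0.13],[0.03,0.08,-0.22,-0.07,0,0,0.18],[0.03,0.093,-0.266,-0.07,0,0,0.222]]' | python3 nudge.py
python3 -c "
from h import *
totool([.353,-.240,.28],np.pi-.101)"
```

```text
clock: 10.07
position: [0.4151, -0.0021, 0.3203]
tool_rot: [3.141, 0.0, -3.024]
force: [0.1, 0.5, -1.8]
grip_width: 0.0487
finger_force: 83.5
shift [ 0.0896 -0.2289  0.0402] rot [0.0003 0.0003 0.2188]
```

```bash
echo '[[0.03,0.025,-0.05,0,0,0,0.05],[0.03,0.05,-0.1,0,0,0,0.1],[0.03,0.075,-0.15,0,0,0,0.16],[0.03,0.09,-0.205,0,0,0,0.219],[0.03,0.09,-0.229,0.03,0,0,0.219]]' | python3 nudge.py
python3 -c "
from h import *
print(bot.observe()['qpos'].round(2))
n=R.from_euler('z',-.101)
for X,z in ((-.06,.1535),(-.022,.1535),(.0,.15),(.011,.1487)):
  x=n.apply([X,-.0675,0])+[.4456,-.1809,0]; print(X,x.round(4)); totool([x[0],x[1],z],np.pi-.101)"
```

```text
clock: 10.7
position: [0.3532, -0.2409, 0.2905]
tool_rot: [-3.141, 0.003, 3.039]
force: [1.1, 1.1, -2.0]
grip_width: 0.0488
finger_force: 83.8
[-0.16  0.15  0.7   2.04 -0.12  0.99  2.07]
-0.06 [ 0.3791 -0.242   0.    ]
shift [-0.0255  0.0017  0.1371] rot [-0.0009  0.0028 -0.0016]
-0.022 [ 0.4169 -0.2458  0.    ]
shift [-0.0635  0.0018  0.1372] rot [-0.0009  0.0028 -0.0016]
0.0 [ 0.4388 -0.2481  0.    ]
shift [-0.0855  0.0018  0.1408] rot [-0.0009  0.0028 -0.0016]
0.011 [ 0.4497 -0.2492  0.    ]
shift [-0.0965  0.0018  0.1421] rot [-0.0009  0.0028 -0.0016]
```

```bash
echo '[[0.03,-0.011,0.002,0.045,0,0,0],[0.03,-0.011,0.002,0.09,0,0,0],[0.03,-0.011,0.002,0.137,0,0,0],[0.03,-0.011,0.002,0.137,0,0,0],[0.03,-0.011,0.002,0.137,0,0,0]]' | python3 nudge.py
cat > tip.py <<'E'
from h import *
s=bot.observe(); n=R.from_euler('z',-.101)
v=n.inv().apply(s['position']-[.4456,-.1809,0]); print('stand frame TCP',v.round(4),'yaw err',round(np.pi-.101-s['tool_rot'][2],4),'F',n.inv().apply(s['force']).round(1))
E
python3 tip.py; python3 -c "
from h import *
wshot('pre'); c=load('pre'); n=R.from_euler('z',-.101)
cv2.imwrite('pics/pre2.png',cv2.resize(cv2.imread('pics/pre.png')[120:330,100:420],(800,525),interpolation=cv2.INTER_CUBIC))
q=proj(c,n.apply([[-.02,-.1055,.130],[-.02,-.0295,.130],[.02,-.1055,.125],[.02,-.0295,.125]])+[.4456,-.1809,0]);print(((q-[100,120])*2.5).round())"
```

```text
clock: 11.32
position: [0.365, -0.2376, 0.1543]
tool_rot: [-3.141, 0.0, 3.042]
force: [0.5, -0.9, -2.4]
grip_width: 0.0485
finger_force: 83.8
stand frame TCP [-0.0744 -0.0646  0.1543] yaw err -0.0016 F [ 0.6 -0.8 -2.4]
[[234. 455.]
 [517. 456.]
 [246. 559.]
 [506. 560.]]
```

View pics/pre2.png

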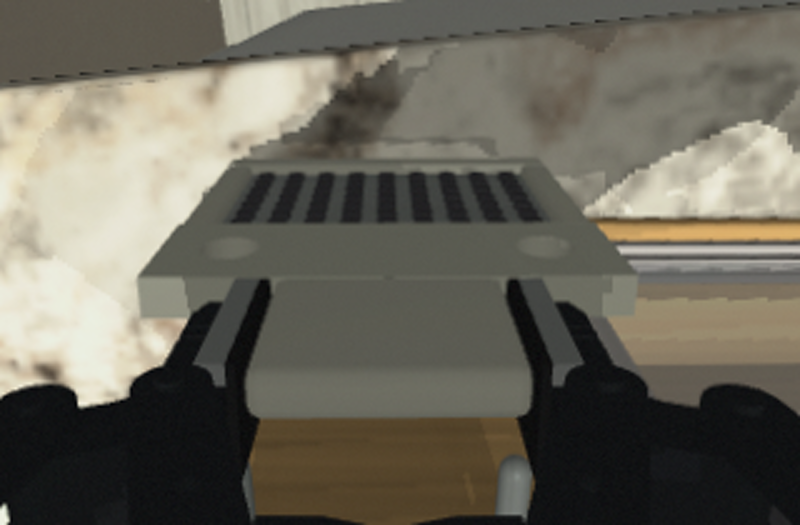

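Left pin tip at (514,458), within ~1 mm of the prediction (517,456); holes at (230,247), (545,247). Settle and check sideways offset.

```bash
python3 tip.py; echo '[[0.03,0,0,0,0,0,0],[0.03,0,0,0,0,0,0]]' | python3 nudge.py >/dev/null; for i in 1 2 3 4; do python3 -c "
from h import *
bot.grab_frame('wrist')"; python3 tip.py; done
```

```text
stand frame TCP [-0.074  -0.0645  0.1547] yaw err -0.002 F [-0.4 -0.6 -1.3]
stand frame TCP [-0.0743 -0.0641  0.1538] yaw err -0.0025 F [-0.   0.2 -1.5]
stand frame TCP [-0.0744 -0.0641  0.1536] yaw err -0.0024 F [-0.1  0.2 -2.2]
stand frame TCP [-0.0745 -0.0641  0.1535] yaw err -0.0024 F [ 0.1 -1.  -1.3]
stand frame TCP [-0.0746 -0.0641  0.1534] yaw err -0.0023 F [-0.2 -0.2 -2.4]
```

```bash
echo '[[0.03,-0.02,-0.004,0,0,0,0],[0.03,-0.042,-0.004,0,0,0,0],[0.03,-0.042,-0.004,0,0,0,0],[0.03,-0.042,-0.004,0,0,0,0]]' | python3 nudge.py; python3 tip.py
```

```text
clock: 12.32
position: [0.4056, -0.2453, 0.1531]
tool_rot: [3.141, -0.001, 3.042]
force: [-0.5, -0.3, -2.6]
grip_width: 0.0487
finger_force: 83.9
stand frame TCP [-0.0333 -0.0681  0.1531] yaw err -0.0019 F [-0.5 -0.4 -2.6]
```

```bash
echo '[[0.03,-0.008,0,0,0,0,0],[0.03,-0.016,0,0,0,0,0],[0.03,-0.02,0,0,0,0,0],[0.03,-0.02,0,0,0,0,0]]' | python3 nudge.py; python3 tip.py
```

```text
clock: 12.82
position: [0.4263, -0.2473, 0.1531]
tool_rot: [-3.141, -0.0, 3.043]
force: [0.1, 0.4, -2.4]
grip_width: 0.0491
finger_force: 83.9
stand frame TCP [-0.0125 -0.068   0.1531] yaw err -0.0024 F [ 0.   0.4 -2.4]
```

```bash
echo '[[0.03,-0.007,0,0.001,0,0,0],[0.03,-0.014,0,0.002,0,0,0],[0.03,-0.02,0,0.003,0,0,0],[0.03,-0.023,0,0.0035,0,0,0],[0.03,-0.023,0,0.0035,0,0,0]]' | python3 nudge.py; python3 tip.py
```

```text
clock: 13.45
position: [0.4491, -0.2496, 0.1496]
tool_rot: [-3.141, -0.0, 3.043]
force: [-0.2, 0.5, -1.5]
grip_width: 0.0486
finger_force: 83.9
stand frame TCP [ 0.0104 -0.068   0.1496] yaw err -0.0022 F [-0.3  0.5 -1.5]
```

```bash
echo '[[0.03,-0.001,0,0.001,0,0,0],[0.03,-0.001,0,0.0025,0,0,0],[0.03,-0.001,0,0.0025,0,0,0]]' | python3 nudge.py; python3 tip.py
```

```text
clock: 13.82
position: [0.45, -0.2497, 0.1472]
tool_rot: [3.142, 0.0, 3.043]
force: [-0.2, -0.3, -0.2]
grip_width: 0.0487
finger_force: 84.4
stand frame TCP [ 0.0114 -0.068   0.1472] yaw err -0.0021 F [-0.2 -0.4 -0.2]
```

```bash
echo '[[0.03,0,0,0.001,0,0,0],[0.075,0,0,0.001,0,0,0],[0.075,0,0,0.001,0,0,0],[0.075,0,0,0.001,0,0,0],[0.075,0,0,0.001,0,0,0]]' | python3 nudge.py; echo '[[0.075,0,0,-0.04,0,0,0],[0.075,0,0,-0.09,0,0,0],[0.075,0,0,-0.12,0,0,0],[0.075,0,0,-0.12,0,0,0]]' | python3 nudge.py; python3 -c "
from h import *
bot.grab_frame('wrist');wshot('hung'); c=load('hung'); n=R.from_euler('z',-.101)
M=np.array([[-5,-55,105],[-5,55,105],[-5,-25,145],[-5,25,145],[5,-25,145],[5,25,145]])/1e3
im=cv2.resize(cv2.imread('pics/hung.png'),None,fx=1.5,fy=1.5)
W=n.apply(M+[.0115,-.068,.036])+[.4456,-.1809,0]
for q in proj(c,W): cv2.circle(im,tuple(int(v) for v in 1.5*q),3,(0,0,255),1)
cv2.imwrite('pics/hung2.png',im)
h=n.apply([-.03,.0175,.184])+[.4456,-.1809,0];print(proj(c,h)*1.5)
x=n.apply([-.03,.0170,.152])+[.4456,-.1809,0];print(x);totool([x[0],x[1],.25],np.pi-.101)"
```

```text
clock: 14.45
position: [0.45, -0.2497, 0.1461]
tool_rot: [-3.142, -0.0, 3.043]
force: [-0.2, -0.1, -0.1]
grip_width: 0.0747
finger_force: 0.0
clock: 14.95
position: [0.4508, -0.25, 0.268]
tool_rot: [-3.141, 0.003, 3.043]
force: [-0.2, -0.3, -0.3]
grip_width: 0.075
finger_force: 0.0
[[548.39530727 221.3528945 ]]
[ 0.41746697 -0.16096178  0.152     ]
shift [0.041  0.0848 0.0159] rot [ 0.0002 -0.      0.0025]
```

View pics/hung2.png

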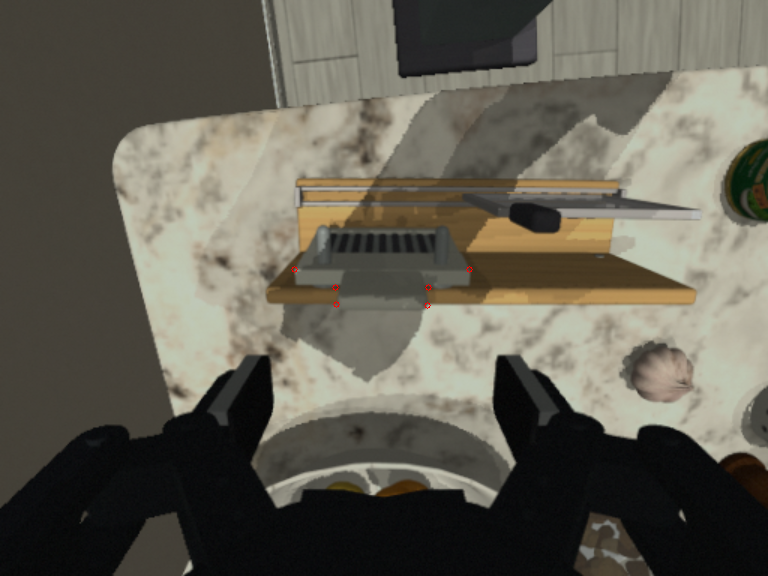

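The plate hangs on both pins (pin ends visible at (322,235), (441,237)) and matches the model; the handle is at (537,217). Now the guard.

```bash
echo '[[0.05,0.02,0.045,0,0,0,0],[0.05,0.041,0.085,0,0,0,0],[0.05,0.041,0.085,0.05,0,0,0],[0.05,0.041,0.085,0.1,0,0,0],[0.05,0.041,0.085,0.114,0,0,0]]' | python3 nudge.py
echo '[[0.05,0,0,0,0,0,0],[0,0,0,0,0,0,0],[0,0,0,0,0,0,0],[0,0,0,0,0,0,0],[0,0,0,0,0,0,0]]' | python3 nudge.py 25; python3 tip.py
```

```text
clock: 15.68
position: [0.4158, -0.1608, 0.1497]
tool_rot: [-3.141, -0.005, 3.042]
force: [0.3, 0.5, -0.1]
grip_width: 0.0501
finger_force: 0.0
clock: 16.3
position: [0.4183, -0.1613, 0.1533]
tool_rot: [3.141, 0.002, 3.043]
force: [-2.4, -0.1, 11.0]
grip_width: 0.0156
finger_force: 26.5
stand frame TCP [-0.0291  0.0168  0.1533] yaw err -0.0021 F [-2.4 -0.4 11. ]
```

```bash
echo '[[0,0,-0.02,-0.001,0,0,0],[0,0,-0.05,-0.001,0,0,0],[0,0,-0.08,-0.001,0,0,0],[0,0,-0.11,-0.001,0,0,0],[0,0,-0.13,-0.001,0,0,0]]' | python3 nudge.py
echo '[[0,0,-0.003,0,0,0,0],[0,0,-0.005,0,0,0,0],[0,0,-0.005,0,0,0,0]]' | python3 nudge.py;python3 tip.py
```

```text
clock: 16.92
position: [0.4049, -0.2911, 0.1535]
tool_rot: [3.141, 0.001, 3.043]
force: [4.5, 1.8, -8.6]
grip_width: 0.0156
finger_force: 28.0
clock: 17.3
position: [0.4045, -0.2953, 0.1535]
tool_rot: [-3.141, 0.001, 3.043]
force: [1.8, -2.0, -4.2]
grip_width: 0.0156
finger_force: 28.5
stand frame TCP [-0.0293 -0.1179  0.1535] yaw err -0.0025 F [ 2.  -1.8 -4.2]
```

```bash
echo '[[0,0,-0.001,0,0,0,0],[0,0,-0.002,0,0,0,0],[0,0,-0.002,0,0,0,0]]' | python3 nudge.py;python3 tip.py
echo '[[0.05,0,0.001,0,0,0,0],[0.05,0,0.001,0,0,0,0],[0.05,0,0.001,0,0,0,0],[0.05,0,0.001,-0.04,0,0,0],[0.05,0,0.001,-0.09,0,0,0]]' | python3 nudge.py
echo '[[0.05,0.01,0,-0.04,0,0,0],[0.05,0.01,0,-0.04,0,0,0],[0.05,0.01,0,-0.04,0,0,0]]' | python3 nudge.py
python3 - <<'E'
from h import *
bot.grab_frame('wrist');wshot('end');c=load('end');n=R.from_euler('z',-.101)
for g in (0,.005): print(g,proj(c,n.apply([-.03,-.1175+g,.184])+[.4456,-.1809,0]).round(1))
W=n.apply(np.array([[-5,-25,145],[-5,25,145],[5,-25,145],[5,25,145]])/1e3+[.0115,-.068,.036])+[.4456,-.1809,0]
q=proj(c,W);print(q.round(0).tolist())
im=cv2.imread('pics/end.png');m=(im.max(2)<50).astype(np.uint8)
k,l,s,ce=cv2.connectedComponentsWithStats(m)
for i in range(1,k):
    if 100<s[i,4]<2000: print(s[i],ce[i])
u=int(q[:,0].mean()); print(cv2.cvtColor(im,cv2.COLOR_BGR2GRAY)[int(q[:,1].min())-8:int(q[:,1].max())+10,u].tolist())
E
```

```text
clock: 17.68
position: [0.4044, -0.2957, 0.1534]
tool_rot: [3.139, -0.0, 3.044]
force: [0.9, 12.5, 6.3]
grip_width: 0.0155
finger_force: 29.9
stand frame TCP [-0.0294 -0.1184  0.1534] yaw err -0.0035 F [-0.4 12.5  6.3]
clock: 18.3
position: [0.4036, -0.2963, 0.2438]
tool_rot: [3.142, -0.002, 3.042]
force: [1.6, 0.3, -0.2]
grip_width: 0.0501
finger_force: 0.0
clock: 18.68
position: [0.3942, -0.2951, 0.2828]
tool_rot: [3.141, -0.0, 3.043]
force: [-0.4, -0.1, -0.3]
grip_width: 0.05
finger_force: 0.0
0 [[256.2 204.2]]
0.005 [[262.  204.3]]
[[283.0, 241.0], [338.0, 241.0], [283.0, 251.0], [337.0, 251.0]]
[504 142   8  35 187] [508.05882353 159.47593583]
[247 186  19  24 397] [255.74307305 197.8186398 ]
[47, 34, 22, 11, 10, 9, 13, 10, 10, 11, 11, 10, 9, 11, 10, 11, 10, 10, 12, 8, 9, 10, 10, 8, 10, 8, 10, 10]
```

```bash
echo '[[0.075,-0.03,0.025,0,0,0,0],[0.075,-0.06,0.05,0.014,0,0,0],[0.075,-0.06,0.05,0.014,0,0,0],[0.075,-0.06,0.05,0.014,0,0,0]]' | python3 nudge.py
python3 - <<'E'
from h import *
bot.grab_frame('wrist');wshot('end2');n=R.from_euler('z',-.101)
M=np.array([[-5,-55,105],[-5,55,105],[5,-25,145],[5,25,145]])/1e3
W=n.apply(M+[.0115,-.068,.036])+[.4456,-.1809,0]
qa=proj(load('hung'),W);qb=proj(load('end2'),W)
g=lambda f:cv2.cvtColor(cv2.imread(f'pics/{f}.png'),cv2.COLOR_BGR2GRAY)
a,b=g('hung'),g('end2')
u,v=qa.min(0).astype(int);U,V=qa.max(0).astype(int)
t=a[v+2:V+6,u-8:U+8];r=cv2.matchTemplate(b,t,cv2.TM_CCOEFF_NORMED);_,s,_,loc=cv2.minMaxLoc(r)
print("score",s,"moved px",np.array(loc)-[u-8,v+2],"expected",(qb-qa).mean(0).round(1))
E
```

```text
clock: 19.27
position: [0.4583, -0.2519, 0.2686]
tool_rot: [-3.141, -0.002, 3.042]
force: [-0.0, -0.7, -0.5]
grip_width: 0.0752
finger_force: 0.0
score 0.8613699674606323 moved px [ 2 -7] expected [ 2.1 -9.3]
```

```bash
python3 -c "
from workcell import bot
print(bot.job_done())"
```

```text
the job is handed in; nothing more can be done
None
```

The plate hangs on both pins, the guard is slid shut to its stop, and the job was handed in at about 19 s. The system gave no verdict; a last camera check put the plate within about 2 px of where it was released, and nothing else was touched as far as I could tell.

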